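# Index the cuvette changer and shut its guard

## Robot

A 6-joint arm with a two-finger parallel gripper is mounted at the origin on a cart in front of the work surface, level with it; the furniture and walls round the work are solid. World frame = base frame: x ahead of the robot, y to its left, z up, the work surface at z = 0. Lengths are in m, angles in rad, forces in N, time in s.
With the tool pointing down it reaches from about 0.3 to 0.775 m from the base axis. Payload 14.6 kg.
Tool frame: the origin (TCP) lies at the very end of the fingers, on their centre line; the grasp point (between the pads) lies 19 mm behind it; z points along the fingers, y is the line along which they close (so a half turn about z gives the same grasp; the last joint's range is limited). The gripper opens to 94 mm and grips with 3 to 60 N. Pads are 16 mm wide; open, the fingers measure 119 mm over their backs; the gripper's body (75 mm by 177 mm) begins 78 mm behind the grasp point.
Start: joints at [-1.189, 0.3, 1.521, -0, 1.321, -0.067], TCP at [0.239, -0.496, 0.205] pointing down, gripper open.
Joint ranges: [-3.03, 3.03], [-0.79, 2.21], [0.23, 2.52], [-1.04, 4.18], [0, 3.07], [-2.55, 2.55]. Speed limits (rad/s): [2.22, 2.22, 2.57, 3.14, 3.14, 3.14].

## Interface

Orientations are given as [roll, pitch, yaw] about the fixed x, y, z axes, in that order (R = Rz(yaw) Ry(pitch) Rx(roll)).
In Python, from station import ctrl, cams gives the robot as it stands. The module is installed in compiled form; this text tells all that it offers.
- The arm moves only by the tool arm_command, never from a script. Its argument "plan" is a list that holds one entry, the list of rows, each a list of 7 numbers: the shift along the tool's x, y, z in shares of 75 cm (1.0 is 75 cm), then the turn, a rotation vector about the tool's x, y, z in parts of the range, where 1.0 means 2 pi rad, then the closure, from -1 (fully open) to 1 (shut). A call has 1 to 12 rows; each row is the pose to reach, as a shift and turn from the pose commanded when the call began, along the tool's axes at that moment; what a row does not reach only later rows make up. A row lasts 1/10 s, in which the tool goes at most 50 mm and 8.59 degrees, less where a joint would pass 70% of its speed; a pose out of reach is approached as far as the arm can. Shift and turn numbers lie between -1 and 1, and a call with a number outside is refused. A call with a gripper value outside its range is refused whole. The fingers move at their own pace and stop on an object; "squeeze" is the grip in N (left out, the last holds). Time passes only in rows, so rows that repeat a pose let the fingers close. It gives the time, the measured TCP pose, the force, the opening and the grip force at its end, in the units of the state.
- ctrl.get_obs(): the state, without advancing time (a new reading comes with each control period).
- cams.camera(name): name is "scene" or "top" or "wrist"; returns (picture, depth): 480x640x3 uint8, blue, green, red; 480x640 float32, m along the optical axis (not along the pixel's ray), 0 where there is no reading.
- cams.camera_info(name): a dict with "fx", "fy", "cx", "cy" (pixels), "dist_coeffs" ([k1, k2, p1, p2, k3] as OpenCV has them; the pictures are not rectified), "world_to_cam" (4x4, takes a point from world to camera coordinates). Camera axes: x right, y down, z forward; pixel columns grow to the right and rows downward; lengths in m; the calibration is good to about 2 mm. A picture is of the moment at which its call begins: read the wrist's pose just before it. camera_info takes no time and is no camera call; for the wrist camera it gives the pose at the moment of the call.
- ctrl.hand_in(): hands the job in; it is judged then, once.
The state is a dict: "time_s": time; "qpos": joint angles; "joint_vel": joint speeds; "tau": joint torques, N m; "ee_pos": TCP position; "eef_rot": TCP orientation; "force": force on the tool from outside, world axes, zero at the start; "moment": the same for the moment, N m; "grip_width": finger opening in m; "grip_force": force on a finger pad.
Only numpy, scipy, OpenCV 4.12 (cv2) and the standard library are available. Lean on these libraries where they do the work, as an engineer would, in place of code of your own. Each camera call takes 0.05 s, during which the arm holds its last target. There are 200 camera calls.

## Task

On the cuvette changer, turn the five-armed wheel (its arms can be pushed round with the gripper, one after another) until the arm that carries the cuvette points squarely at the lens, without touching the cuvette and while the guard is still up. Then lower the clear guard gently until it lies fully shut (it has a ball knob), let go, and leave the two bottles and the roll of tape standing where they are.

Things in the scene. Friction and masses are not known exactly. Their poses are not given: they have to be found in the camera images.
- changer: the cuvette changer, a fixed bench unit: grey tray 225 x 236 mm, 20 mm thick. Origin on the bench under the wheel's axle, z up; open front is -x (to the robot); tray from x = -95 to +130 mm. White cheeks 12 mm thick, 119 mm high, at y = +-110 mm, x = +10 to +128 mm. Nothing stands on the tray's front half; only the raised guard hangs over it.
- index_wheel (a joint): turn of the five-armed dark steel wheel about its upright axle, rad: direction of the cuvette's arm from the changer's +x, counterclockwise from above; 0 or any full turn = at the lens. Starts 1.75 to 4.53. Turns either way, light friction (0.1 N m), stays where left.
- cuvette: the white cuvette, 14 x 14 mm, 37 mm tall with its round white stopper (20 mm wide), fixed upright in one arm's socket, 35 mm from the axle; origin at its foot, 74 mm above the bench; its top is 111 mm above the bench. Must not be touched.
- read_spot (a point): the place where the cuvette must stand (seen from above): on the lens axis, 35 mm from the axle, 92 mm above the bench. The black lens tube, 22 mm wide, ends 88 mm from the axle on the changer's +x side, on a grey block at the rear.
- guard (a joint): angle of the clear guard, rad: 0 = shut (level, on the cheeks), larger = front edge raised, limit 0.62. A friction hinge holds it at any angle; 1 to 4 N at the knob lower it. It starts at 0.48 to 0.60, a sloping roof over the wheel, so the wheel is reached from the front beneath it with the tool leaning back towards the robot.
- guard_knob (a point): centre of the black ball knob, 26 mm wide, on a stalk in the middle of the guard's front edge (guard 230 mm wide), 235 mm from the hinge axis, which runs along the changer's y at its x = +117 mm, 125 mm above the bench; knob 126 mm up when shut; free from above and both sides. Pinched along the hinge direction the ball can turn between the fingers.
- bottle_a: bystander: white reagent bottle, 38 mm wide, 118 mm tall, red cap, loose, standing beside the changer; origin under its centre
- bottle_c: bystander: white reagent bottle, 48 mm wide, 105 mm tall, blue cap, loose, standing on the other side of the changer; origin under its centre
- tape_1: bystander: roll of brown tape lying flat, 93 mm wide, 48 mm high, loose, in front of the changer to the right; origin under its centre
- wheel_hub (a point): wheel centre on the axle, 70 mm above the bench: height of the arms' centre lines. Five round arms 72 degrees apart, 12 mm thick, from the hub (radius 21 mm) to radius 89 mm. Each has a low square socket at radius 24 to 46 mm, rising to 83 mm above the bench; only one holds a cuvette.

How it is judged:
On the way:
1. the cuvette stands before the lens while the guard is still up (horizontal distance between cuvette and read_spot below 0.006 m and value of joint guard above 0.3 rad), for 0.2 s.
At the end, for the whole second after the job is handed in: The cuvette stands within 6 mm (about 10 degrees of wheel) of its place before the lens, the guard is shut to within 0.03 rad, and the wheel is at rest (horizontal distance between cuvette and read_spot below 0.006 m and value of joint guard below 0.03 rad and not (velocity of joint index_wheel above 0.05 rad/s) and not (velocity of joint index_wheel below -0.05 rad/s)); the robot touches nothing.
It fails at once if the cuvette is touched (more than 1 N) (contact force between the arm and cuvette above 1 N).
It fails at once if the cuvette is touched by the fingers (more than 1 N) (contact force between the fingers and cuvette above 1 N).
It fails at once if the guard slams: it turns down faster than 1.2 rad/s in its last 0.12 rad (value of joint guard below 0.12 rad and velocity of joint guard below -1.2 rad/s).
It fails at once if a bottle or the tape is shifted by more than 30 mm or tipped (distance of any of bottle_a, bottle_c, tape_1 from where it was at the start of the episode above 0.03 m or angle between any of bottle_a, bottle_c, tape_1's own z axis and vertical above 0.4 rad).
It also fails if it takes over 64 s, if anything falls off the work surface, if the arm or the gripper's body presses on something with over 40 N, if the wrist force passes 120 N, or if a joint passes its speed limit or range.

## Working session

There is one attempt and no reset: what is moved stays moved. The work goes in short steps, Python scripts to look and compute and a tool call to move; the robot and the scene stay as the last step left them, time stands still between calls to the robot, and variables do not carry over. Pictures are saved under pics/ and viewed, at most 11 in all, crops included, and the job is handed in when it is done.

Besides the shell and the picture viewer there is one more tool, called after "Call:" by a JSON object that holds its "name" and its "arguments". arm_command: Moves the arm, as the interface text tells. Its arguments: {"type":"object","properties":{"plan":{"type":"array"},"squeeze":{"type":"number"}},"required":["plan"]}

```bash
mkdir -p pics; cat > h.py <<'E'
import numpy as np, cv2
from station import ctrl, cams
from scipy.spatial.transform import Rotation as R
def pts(name):
    img,d=cams.camera(name); i=cams.camera_info(name)
    K=np.array([[i['fx'],0,i['cx']],[0,i['fy'],i['cy']],[0,0,1.]]);D=np.array(i['dist_coeffs'],float)
    u,v=np.meshgrid(np.arange(640.),np.arange(480.))
    n=cv2.undistortPoints(np.stack([u,v],-1).reshape(-1,1,2),K,D).reshape(480,640,2)
    W=np.linalg.inv(i['world_to_cam'])
    rays=np.concatenate([n,np.ones((480,640,1))],-1)
    P=(rays*d[...,None])@W[:3,:3].T+W[:3,3]
    return img,d,P,rays@W[:3,:3].T,W[:3,3]
def plane(ray,c,z): return c+ray*((z-c[2])/ray[...,2:3])
def proj(name,p):
    i=cams.camera_info(name);K=np.array([[i['fx'],0,i['cx']],[0,i['fy'],i['cy']],[0,0,1.]])
    T=np.array(i['world_to_cam']);q,_=cv2.projectPoints(np.atleast_2d(np.float64(p)),cv2.Rodrigues(T[:3,:3])[0],T[:3,3],K,np.array(i['dist_coeffs'],float));return q[:,0]
E
python3 - <<'E'
from h import *
o=ctrl.get_obs();print(o)
for n in ('scene','top'):
    img,d,P,r,c=pts(n);cv2.imwrite(f'pics/{n}0.png',img);np.savez(f'{n}0.npz',img=img,d=d,P=P,r=r,c=c);print(n,c)
E
```

```text
{'time_s': 0.0, 'qpos': array([-1.18857217e+00,  3.00469351e-01,  1.52160929e+00, -3.20896917e-06,
        1.32069276e+00, -6.65904522e-02]), 'joint_vel': array([ 3.22774643e-04,  6.15863748e-04,  2.41026243e-03, -4.19319614e-05,
        1.61634494e-03, -6.73874193e-05]), 'tau': array([ 1.30960820e-03, -5.31807625e+01, -3.52742636e+01,  7.08904839e-02,
        2.43537506e-02, -1.24676853e-04]), 'ee_pos': array([ 0.23854305, -0.49527454,  0.20487536]), 'eef_rot': array([-3.14041631e+00, -7.53340833e-05,  4.48815361e-01]), 'force': array([0.13918873, 0.57481336, 0.49637713]), 'moment': array([-0.06340522, -0.0453741 ,  0.06934476]), 'grip_force': 0.0, 'grip_width': 0.09439382660570743}
scene [ 0.41466856 -0.4486117   0.72537196]
top [0.39563716 0.22676039 0.96257748]
```

View pics/scene0.png

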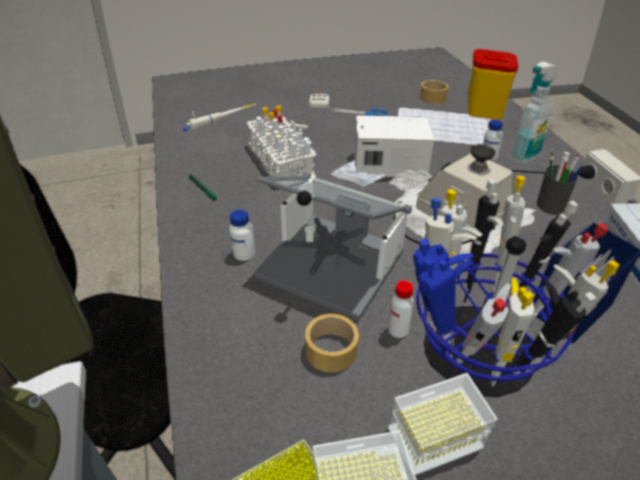

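View pics/top0.png

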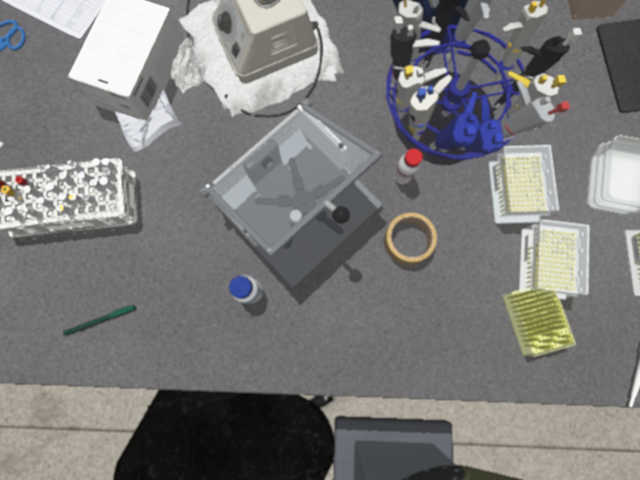

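The scene picture shows the changer in the middle: knob (304,198), cuvette (309,233), blue bottle (242,240), red bottle (401,310), tape (332,342). In the top picture the knob is at (341,214), the stopper at (295,215), the tray's front corners near (300,298) and (382,208), the bottles at (243,290) and (410,163), and the tape at (411,239).

```bash
python3 - <<'E'
from h import *
t=np.load('top0.npz');s=np.load('scene0.npz')
for n,q,l in (('top',t,[(341,214),(295,215),(300,296),(380,208),(300,280),(350,230),(243,288),(412,158),(411,262),(262,250),(381,155),(209,187),(305,107)]),('scene',s,[(304,198),(309,233),(309,226),(336,245)])):
    for u,v in l: print(n,(u,v),q['P'][v,u].round(3), 'z=.02:',plane(q['r'][v,u],q['c'],.02).round(3)[:2])
img=t['img'][90:310,190:400];cv2.imwrite('pics/topc.png',cv2.resize(img,None,fx=2.7,fy=2.7,interpolation=cv2.INTER_CUBIC))
img=s['img'][160:320,240:420];cv2.imwrite('pics/scc.png',cv2.resize(img,None,fx=3.6,fy=3.6,interpolation=cv2.INTER_CUBIC))
E
```

```text
top (341, 214) [0.574 0.205 0.254] z=.02: [0.633 0.198]
top (295, 215) [0.581 0.273 0.212] z=.02: [0.628 0.285]
top (300, 296) [ 0.478  0.27  -0.004] z=.02: [0.476 0.269]
top (380, 208) [0.653 0.122 0.   ] z=.02: [0.648 0.124]
top (300, 280) [0.505 0.27  0.019] z=.02: [0.505 0.27 ]
top (350, 230) [0.602 0.181 0.022] z=.02: [0.603 0.18 ]
top (243, 288) [0.478 0.361 0.104] z=.02: [0.487 0.375]
top (412, 158) [0.713 0.081 0.12 ] z=.02: [0.75  0.064]
top (411, 262) [0.544 0.068 0.033] z=.02: [0.546 0.066]
top (262, 250) [0.558 0.344 0.021] z=.02: [0.559 0.344]
top (381, 155) [0.677 0.146 0.223] z=.02: [0.754 0.124]
top (209, 187) [0.644 0.426 0.131] z=.02: [0.677 0.453]
top (305, 107) [0.794 0.27  0.135] z=.02: [0.849 0.276]
scene (304, 198) [0.576 0.195 0.248] z=.02: [0.653 0.503]
scene (309, 233) [0.604 0.27  0.108] z=.02: [0.631 0.373]
scene (309, 226) [0.608 0.287 0.111] z=.02: [0.637 0.397]
scene (336, 245) [0.653 0.251 0.082] z=.02: [0.676 0.319]
```

View pics/topc.png

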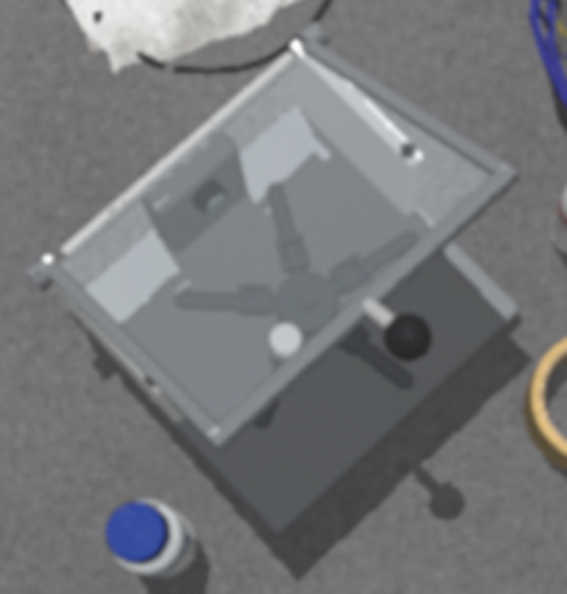

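View pics/scc.png

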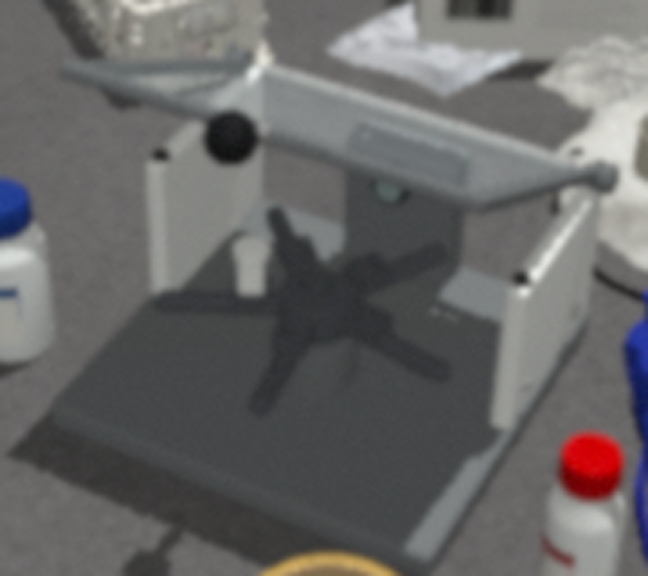

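Crop of the top view: hub (305,296), arm tips (278,190), (415,240), (408,382), (262,420), (180,300). The stopper at (286,340) sits on the arm with its tip at (262,420). The tray's front corners are at (283,530) and (518,312). In the scene crop the cuvette (250,265) stands on the arm beside the left arm.

```bash
cat >> h.py <<'E'
def ray(q,u,v):
    u0,v0=int(u),int(v); return cv2.remap(q['r'].astype(np.float32),np.float32([[u]]),np.float32([[v]]),cv2.INTER_LINEAR)[0,0]
def tri(a,b):
    (c1,r1),(c2,r2)=a,b; A=np.stack([r1,-r2],1); k=np.linalg.lstsq(A,c2-c1,rcond=None)[0]
    p,q=c1+k[0]*r1,c2+k[1]*r2; return (p+q)/2,np.linalg.norm(p-q)
E
python3 - <<'E'
from h import *
t=np.load('top0.npz');s=np.load('scene0.npz')
T=lambda x,y:(190+(x+.5)/2.7-.5,90+(y+.5)/2.7-.5); S=lambda x,y:(240+(x+.5)/3.6-.5,160+(y+.5)/3.6-.5)
pt=lambda x,y,z:plane(ray(t,*T(x,y)),t['c'],z)
ps=lambda x,y,z:plane(ray(s,*S(x,y)),s['c'],z)
f1,f2=pt(283,530,.02),pt(518,312,.02);print('front',f1,f2,np.linalg.norm(f1-f2))
g1,g2=ps(52,412,.02),ps(420,563,.02);print('front scene',g1,g2,np.linalg.norm(g1-g2))
e=(f1-f2)[:2];yaw=np.arctan2(e[1],e[0])-np.pi/2;print('yaw front',yaw, np.arctan2(*(g1-g2)[[1,0]])-np.pi/2)
hub=pt(305,296,.075);hs=ps(328,298,.075);print('hub',hub,hs)
tips=[(278,190),(415,240),(408,382),(262,420),(180,300)]
w=np.array([pt(*q,.072) for q in tips]);print('tips',w,'mean',w.mean(0),np.linalg.norm(w-w.mean(0),axis=1))
ws=np.array([ps(*q,.072) for q in [(275,213),(440,253),(440,372),(260,408),(162,300)]]);print('scene tips',ws,ws.mean(0),np.linalg.norm(ws-ws.mean(0),axis=1))
print('stopper',tri((t['c'],ray(t,*T(286,340))),(s['c'],ray(s,*S(252,240)))),pt(286,340,.111))
for n,q in(('top',t),('scene',s)):
    m=(q['img'].max(-1)<45).astype(np.uint8); b=(slice(190,235),slice(325,360)) if n=='top' else (slice(185,212),slice(290,320))
    y,x=np.nonzero(m[b]);print(n,'knob',x.mean()+b[1].start,y.mean()+b[0].start,len(x))
print('knob',tri((t['c'],ray(t,*T(408,337))),(s['c'],ray(s,*S(231,137)))))
E
```

```text
front [0.4936434  0.28001855 0.02      ] [0.65314221 0.12160314 0.02      ] 0.22480060215136735
front scene [0.49132856 0.27728731 0.02      ] [0.65308712 0.11941312 0.02      ] 0.2260311670474855
yaw front 0.7888059673866925 0.7975501728563166
hub [0.64407194 0.26954839 0.075     ] [0.64774123 0.26952117 0.075     ]
tips [[0.71877981 0.29125415 0.072     ]
 [0.68666552 0.19736074 0.072     ]
 [0.58865041 0.1993318  0.072     ]
 [0.55972384 0.29421013 0.072     ]
 [0.63917107 0.35297372 0.072     ]] mean [0.63859813 0.26702611 0.072     ] [0.08376216 0.08463886 0.08412665 0.08342736 0.08594952]
scene tips [[0.64089807 0.35358802 0.072     ]
 [0.72167161 0.29368321 0.072     ]
 [0.68862504 0.20013303 0.072     ]
 [0.58994466 0.19881458 0.072     ]
 [0.56001135 0.29511431 0.072     ]] [0.64023015 0.26826663 0.072     ] [0.085324   0.08531539 0.08357184 0.08574507 0.08459228]
stopper (array([0.6050357 , 0.27810645, 0.11745212]), np.float64(0.003874832092522833)) [0.60462794 0.27858915 0.111     ]
top knob 341.969696969697 219.0 33
scene knob 303.58015267175574 198.05343511450383 131
knob (array([0.57735571, 0.20519259, 0.24114487]), np.float64(0.0012376342932385641))
```

```bash
cat >> h.py <<'E'
HUB=np.array([.6395,.268]);YAW=.79
def cw(x,y): # changer mm -> world m
    c,s=np.cos(YAW),np.sin(YAW); return HUB+np.array([c*x-s*y,s*x+c*y])/1000
def Rt(a,e):
    z=np.array([np.cos(e)*np.cos(a),np.cos(e)*np.sin(a),-np.sin(e)]);y=np.array([np.sin(a),-np.cos(a),0]);return R.from_matrix(np.stack([np.cross(y,z),y,z],1))
def rel(pos,rot):
    o=ctrl.get_obs();R0=R.from_euler('xyz',o['eef_rot'])
    return (R0.inv().apply(np.array(pos)-o['ee_pos'])*1000).round(1),(R0.inv()*rot).as_rotvec().round(3)
A,E=.449,.785
def fing(th,r,back=0,off=0,gap=0,az=A): # TCP for finger at polar (th deg,r) changer; off: push contact from ccw side
    t=np.radians(th);u=np.array([np.cos(t),np.sin(t)]);n=np.array([-u[1],u[0]])
    if off:
        ph=az-YAW;l=np.array([-np.sin(ph),np.cos(ph)]);k=abs(n@l);off=6+12.5*k+11.5*np.sqrt(1-k*k)+gap
    c=r*u+off*n;p=cw(*c)+.010*np.array([np.cos(az),np.sin(az)])
    p=np.array([*p,.060]); return p-back*Rt(az,E).as_matrix()[:,2]
E
python3 - <<'E'
from h import *
Rr=Rt(A,E)
st=fing(222,72,.13);print('stage',st)
print(rel([.26,-.42,.32],Rr)); print(rel([*st[:2],.3],Rr)); print(rel(st,Rr)); print(rel(fing(222,72),Rr))
t=np.load('top0.npz')
for n,lo in(('tape',(411,239,.048)),('A',(413,158,.118)),('C',(240,288,.105))): print(n,plane(ray(t,*lo[:2]),t['c'],lo[2]))
E
```

```text
stage [0.56222604 0.16050593 0.15188727]
(array([  52. ,  -58.7, -115. ]), array([-0.001,  0.786, -0.001]))
(array([ 576.2, -450.6,  -94.6]), array([-0.001,  0.786, -0.001]))
(array([ 576.2, -450.4,   53.5]), array([-0.001,  0.786, -0.001]))
(array([ 668.1, -450.3,  145.4]), array([-0.001,  0.786, -0.001]))
tape [0.58382374 0.07035014 0.048     ]
A [0.7133726  0.07880188 0.118     ]
C [0.47815774 0.36621319 0.105     ]
```

The manual's scale: shifts go in shares of 75 cm and turns go in shares of 2 pi rad. Converting my numbers, 460 mm / 750 = 0.6133, 420 mm / 750 = 0.56, 0.786 rad / 6.2832 = 0.1251.

Call:
{"name": "arm_command", "arguments": {"plan": [[[0.04,-0.04,-0.08,0,0.0159,0,1],[0.0667,-0.08,-0.1533,0,0.0318,0,1],[0.12,-0.12,-0.1533,0,0.0477,0,1],[0.18,-0.16,-0.1533,0,0.0637,0,1],[0.24,-0.2,-0.1533,0,0.0796,0,1],[0.2933,-0.24,-0.1533,0,0.0955,0,1],[0.3467,-0.28,-0.1533,0,0.1114,0,1],[0.4,-0.32,-0.1533,0,0.1251,0,1],[0.4533,-0.36,-0.1467,0,0.1251,0,1],[0.5067,-0.4,-0.14,0,0.1251,0,1],[0.56,-0.44,-0.1333,0,0.1251,0,1],[0.6133,-0.48,-0.1267,0,0.1251,0,1]]]}}

```text
time_s: 1.3
ee_pos: [0.4804, -0.0022, 0.3042]
eef_rot: [3.141, -0.787, 0.449]
force: [1.9, -0.9, -0.5]
grip_width: 0.0014
grip_force: 0.0
```

```bash
python3 - <<'E'
from h import *
o=ctrl.get_obs();print(o['time_s'],o['ee_pos'],o['eef_rot'],o['qpos'],o['force'])
Rr=Rt(A,E);st=fing(222,72,.13);print(rel([*st[:2],.3],Rr)); print(rel(st,Rr))
E
```

```text
1.3 [ 0.48038404 -0.00223649  0.30418758] [ 3.14071016 -0.78713808  0.44908421] [-0.38527965 -0.2658327   2.05127005  0.72791664  0.90736519  0.40763508] [ 1.89884561 -0.87101072 -0.50207669]
(array([  98.9, -111.2,  105.1]), array([ 0.001, -0.001,  0.   ]))
(array([  -6. , -111.3,  209.7]), array([ 0.001, -0.001,  0.   ]))
```

Converted, 210 mm / 750 = 0.28, -111 mm / 750 = -0.148.

Call:
{"name": "arm_command", "arguments": {"plan": [[[0.04,-0.0467,0.0467,0,0,0,1],[0.08,-0.0933,0.0867,0,0,0,1],[0.12,-0.14,0.1267,0,0,0,1],[0.1067,-0.148,0.1667,0,0,0,1],[0.0667,-0.148,0.2067,0,0,0,1],[0.0267,-0.148,0.2467,0,0,0,1],[-0.008,-0.148,0.28,0,0,0,1],[-0.008,-0.148,0.28,0,0,0,1],[-0.008,-0.148,0.28,0,0,0,1]]]}}

```text
time_s: 2.2
ee_pos: [0.5622, 0.1584, 0.152]
eef_rot: [-3.141, -0.785, 0.448]
force: [-0.4, 0.8, 1.0]
grip_width: 0.0001
grip_force: 0.0
```

```bash
python3 - <<'E'
from h import *
o=ctrl.get_obs();print(o['time_s'],o['ee_pos'],o['eef_rot'],o['qpos'],o['force'])
Rr=Rt(A,E);print(rel(fing(222,72),Rr))
for th in (195,188.5,175,160,150,140): print(th,rel(fing(th,70,off=1),Rr)[0])
img=cams.camera('top')[0];cv2.imwrite('pics/t1.png',cv2.resize(img[90:340,170:440],None,fx=2.2,fy=2.2,interpolation=cv2.INTER_CUBIC))
E
```

```text
2.2 [0.56219586 0.15844656 0.15202751] [-3.14055107 -0.78537032  0.44766204] [0.0986512  0.13930222 2.06505423 0.94155974 0.30499999 0.39994661] [-0.35186568  0.83393149  1.0112025 ]
(array([  0.6,  -1.8, 130.8]), array([-0.   ,  0.   , -0.001]))
195 [ -6.8  -6.6 123.4]
188.5 [-11.4 -12.4 118.8]
175 [-19.3 -27.2 110.8]
160 [-24.8 -47.1 105.4]
150 [-26.5 -57.8 103.7]
140 [-26.9 -69.2 103.3]
```

View pics/t1.png

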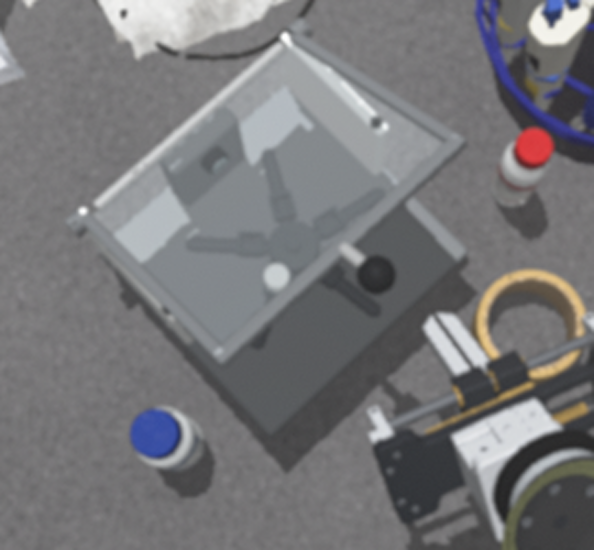

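The tip of the gripper, at about (435,320), is right of the front arm's tip (378,312) and clear of the tape (535,320). The way in is free.

Converted, 131 mm / 750 = 0.1747, 127 mm / 750 = 0.1693.

Call:
{"name": "arm_command", "arguments": {"plan": [[[0,-0.0027,0.04,0,0,0,1],[0,-0.0027,0.08,0,0,0,1],[0,-0.0027,0.12,0,0,0,1],[0,-0.0027,0.1533,0,0,0,1],[0,-0.0027,0.1747,0,0,0,1],[0,-0.0027,0.1747,0,0,0,1],[-0.004,-0.0067,0.1693,0,0,0,1],[-0.0093,-0.0093,0.164,0,0,0,1],[-0.012,-0.0133,0.1613,0,0,0,1],[-0.0147,-0.016,0.1587,0,0,0,1]]]}}

```text
time_s: 3.25
ee_pos: [0.6254, 0.2025, 0.0609]
eef_rot: [3.141, -0.788, 0.449]
force: [0.9, 0.4, 0.3]
grip_width: 0.0006
grip_force: 0.0
```

Call:
{"name": "arm_command", "arguments": {"plan": [[[-0.004,-0.0067,-0.004,0,0,0,1],[-0.0067,-0.0133,-0.0067,0,0,0,1],[-0.0107,-0.02,-0.0107,0,0,0,1],[-0.0133,-0.028,-0.0133,0,0,0,1],[-0.016,-0.0373,-0.016,0,0,0,1],[-0.0187,-0.0467,-0.0187,0,0,0,1],[-0.02,-0.0547,-0.02,0,0,0,1],[-0.02,-0.0613,-0.02,0,0,0,1],[-0.0213,-0.0667,-0.0213,0,0,0,1],[-0.0213,-0.072,-0.0213,0,0,0,1],[-0.0213,-0.076,-0.0213,0,0,0,1],[-0.0213,-0.076,-0.0213,0,0,0,1]]]}}

```text
time_s: 4.45
ee_pos: [0.5804, 0.2443, 0.0596]
eef_rot: [-3.141, -0.786, 0.449]
force: [0.5, -0.2, 0.9]
grip_width: 0.0004
grip_force: 0.4
```

```bash
python3 - <<'E'
from h import *
o=ctrl.get_obs();print(o['time_s'],o['ee_pos'],o['force'])
img=cams.camera('top')[0];cv2.imwrite('pics/t2.png',cv2.resize(img[90:340,170:440],None,fx=2.2,fy=2.2,interpolation=cv2.INTER_CUBIC))
Rr=Rt(A,E)
for th,g in ((155,0),(165,0),(175,0),(185,0),(195,0)): print(th,rel(fing(th,70,off=1,gap=g),Rr)[0])
E
```

```text
4.45 [0.58040534 0.24431806 0.05964468] [ 0.497159  -0.1735448  0.8537763]
155 [ 1.7 17.   1.1]
165 [ 4.1 29.   3.4]
175 [ 8.1 42.1  7.5]
185 [13.8 53.4 13.2]
195 [20.7 62.7 20.1]
```

View pics/t2.png

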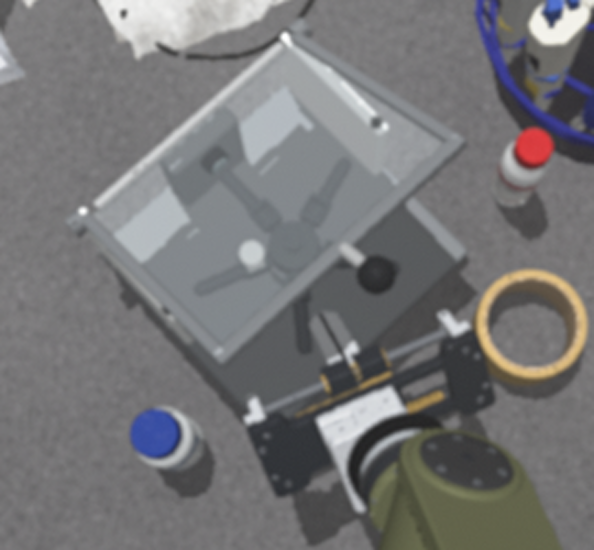

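The wheel has turned about 50 degrees clockwise. In this crop the pushed arm's tip is at (303,350), the hub at (293,245) and the stopper at (250,252). The bottles and the tape have not moved. The next arm lies hidden under the knob.

```bash
python3 - <<'E'
from h import *
t=np.load('top0.npz')
for n,x,y,z in(('cuv',250.5,252.5,.111),('hub',293,245,.075),('t1',303,350,.072),('t2',200,290,.072),('t3',215,155,.072),('t4',345,162,.072)):
    p=plane(ray(t,170+(x+.5)/2.2-.5,90+(y+.5)/2.2-.5),t['c'],z);d=p[:2]-HUB;print(n,p,np.linalg.norm(d),np.degrees(np.arctan2(d[1],d[0])-YAW)%360)
Rr=Rt(A,E)
for th,g,b in ((213,8,.075),(213,8,0),(205,0,0),(195,0,0),(180,0,0),(165,0,0),(155,0,0),(144,0,0)): print(th,rel(fing(th,70,back=b,off=1,gap=g),Rr)[0])
E
```

```text
cuv [0.6235733  0.30018818 0.111     ] 0.03591292685439734 71.06252115977505
hub [0.6407749  0.26895564 0.075     ] 0.0015933040198942573 351.59104699162174
t1 [0.55464256 0.25725671 0.072     ] 0.08553480614552343 141.95182335712178
t2 [0.60110224 0.34294471 0.072     ] 0.08420865417859615 71.86457119949125
t3 [0.71687314 0.33738294 0.072     ] 0.1039259078096394 356.619917039135
t4 [0.71462636 0.22896857 0.072     ] 0.08466062678029883 287.2824858514212
213 [ 39.5  78.4 -36.1]
213 [39.4 78.4 38.9]
205 [28.4 69.7 27.8]
195 [20.7 62.7 20.1]
180 [10.8 48.  10.2]
165 [ 4.1 29.   3.4]
155 [ 1.7 17.   1.1]
144 [ 0.6  4.7 -0. ]
```

Converted, 82 mm / 750 = 0.1093, 76 mm / 750 = 0.1013.

Call:
{"name": "arm_command", "arguments": {"plan": [[[0,0.0027,-0.04,0,0,0,1],[0,0.0027,-0.0933,0,0,0,1],[0.0133,0.0333,-0.0827,0,0,0,1],[0.0333,0.0733,-0.0667,0,0,0,1],[0.0533,0.1093,-0.048,0,0,0,1],[0.0533,0.1093,-0.0133,0,0,0,1],[0.0533,0.1093,0.0267,0,0,0,1],[0.0533,0.1093,0.052,0,0,0,1],[0.0533,0.1093,0.052,0,0,0,1],[0.0453,0.1013,0.044,0,0,0,1],[0.0373,0.0933,0.0373,0,0,0,1],[0.032,0.088,0.032,0,0,0,1]]]}}

```text
time_s: 5.7
ee_pos: [0.6389, 0.1991, 0.0604]
eef_rot: [3.142, -0.787, 0.449]
force: [1.1, 0.7, 0.4]
grip_width: 0.0006
grip_force: 0.8
```

Converted, -59 mm / 750 = -0.0787, -57 mm / 750 = -0.076.

Call:
{"name": "arm_command", "arguments": {"plan": [[[-0.004,-0.004,-0.0053,0,0,0,1],[-0.0107,-0.0133,-0.012,0,0,0,1],[-0.0173,-0.024,-0.0187,0,0,0,1],[-0.02,-0.032,-0.0213,0,0,0,1],[-0.024,-0.0413,-0.0253,0,0,0,1],[-0.0267,-0.0493,-0.028,0,0,0,1],[-0.028,-0.0573,-0.0293,0,0,0,1],[-0.0293,-0.0653,-0.0307,0,0,0,1],[-0.0307,-0.072,-0.0307,0,0,0,1],[-0.0307,-0.076,-0.032,0,0,0,1],[-0.0307,-0.0787,-0.032,0,0,0,1],[-0.0307,-0.0787,-0.032,0,0,0,1]]]}}

```text
time_s: 6.9
ee_pos: [0.584, 0.238, 0.0604]
eef_rot: [-3.142, -0.786, 0.449]
force: [0.6, -1.1, 1.5]
grip_width: 0.0002
grip_force: 0.4
```

```bash
python3 - <<'E'
from h import *
o=ctrl.get_obs();print(o['time_s'],o['ee_pos'],o['force'])
img=cams.camera('top')[0];cv2.imwrite('pics/t3.png',cv2.resize(img[90:340,170:440],None,fx=2.2,fy=2.2,interpolation=cv2.INTER_CUBIC))
E
```

```text
6.9 [0.58404501 0.23799466 0.06044133] [ 0.56333481 -1.0836126   1.53780074]
```

View pics/t3.png

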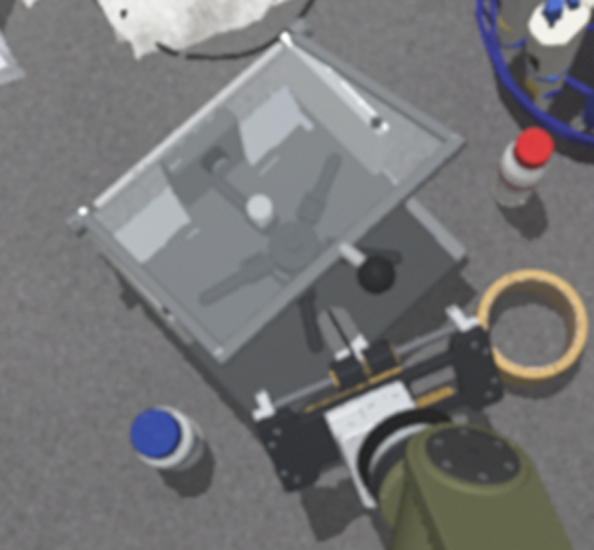

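The stopper is now at (260,208), before the lens at (213,155). The hub is at (293,245), with arm tips at (336,158), (203,300), (314,348) and (398,256).

```bash
python3 - <<'E'
from h import *
t=np.load('top0.npz')
def loc(x,y,z): return plane(ray(t,170+(x+.5)/2.2-.5,90+(y+.5)/2.2-.5),t['c'],z)[:2]
for n,x,y,z in(('cuv',260.5,208,.111),('t1',314,348,.072),('t2',203,300,.072),('t4',336,158,.072),('t5',398,256,.072)):
    d=loc(x,y,z)-HUB;print(n,np.linalg.norm(d),np.degrees(np.arctan2(d[1],d[0])-YAW)%360)
Rr=Rt(A,E)
for th in (150,147,144,142): print(th,rel(fing(th,70,off=1),Rr)[0])
E
```

```text
cuv 0.03331977916434839 6.540819385479666
t1 0.08517960246345699 147.97517790264666
t2 0.08578476136504383 77.68159704065317
t4 0.0844922815221007 292.86769671758856
t5 0.08516780599080193 221.96084484306573
150 [0.  4.3 0.6]
147 [-0.2  0.9  0.3]
144 [-0.4 -2.5  0.1]
142 [-0.4 -4.8  0.1]
```

Converted, -5.5 mm / 750 = -0.0073, -4 mm / 750 = -0.0053.

Call:
{"name": "arm_command", "arguments": {"plan": [[[0,-0.0027,0,0,0,0,1],[0,-0.0053,0,0,0,0,1],[0,-0.0073,0,0,0,0,1],[0,-0.0073,0,0,0,0,1],[0,-0.0073,0,0,0,0,1],[0,-0.0073,0,0,0,0,1]]]}}

```text
time_s: 7.55
ee_pos: [0.5817, 0.2429, 0.06]
eef_rot: [-3.142, -0.786, 0.449]
force: [0.7, 0.6, 0.5]
grip_width: 0.0005
grip_force: 0.2
```

```bash
python3 - <<'E'
from h import *
o=ctrl.get_obs();print(o['time_s'],o['ee_pos'],o['force'])
img,d,P,r,c=pts('top');crop=cv2.resize(img[140:260,250:360],None,fx=5,fy=5,interpolation=cv2.INTER_CUBIC);cv2.imwrite('pics/t4.png',crop)
# white stopper centroid
b=img[175:205,275:305].min(-1);m=(b>165).astype(np.uint8);n,l,s,ce=cv2.connectedComponentsWithStats(m)
for i in range(1,n):
    if s[i,4]>15:
        u,v=ce[i]+[275,175];p=plane(ray({'r':r},u,v),c,.111)[:2]-HUB;print(u,v,s[i,4],np.linalg.norm(p),np.degrees(np.arctan2(p[1],p[0])-YAW))
E
```

```text
7.55 [0.58166667 0.24293686 0.06003861] [0.67693692 0.61103474 0.48556482]
288.9019607843137 182.7156862745098 102 0.03427487370942923 1.4991010322547336
```

View pics/t4.png

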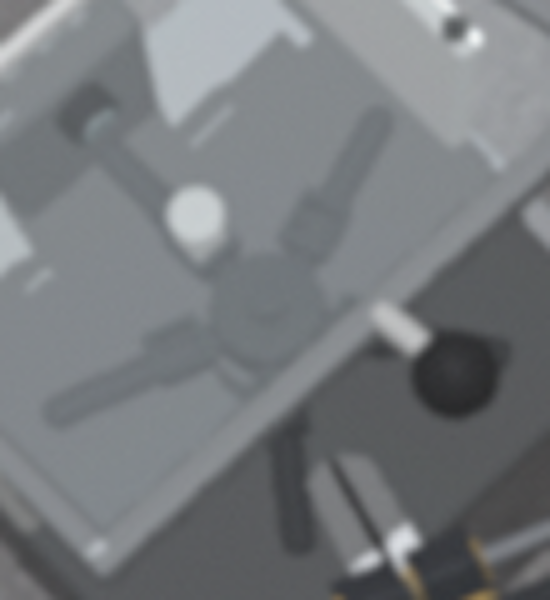

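The cuvette now stands before the lens, with the stopper at crop (196,215) in line with the lens at (88,110). That is about 1.5 degrees off and the guard is still up. I'll withdraw next, keeping clear of the pushed arm.

```bash
python3 - <<'E'
from h import *
t=np.load('top0.npz')
for x,y in((45,415),(382,112),(297,548)):
    d=plane(ray(t,250+(x+.5)/5-.5,140+(y+.5)/5-.5),t['c'],.072)[:2]-HUB;print(np.linalg.norm(d),np.degrees(np.arctan2(d[1],d[0])-YAW)%360-[72,288,144][[45,382,297].index(x)])
D=Rt(.79,np.pi/2)
o=ctrl.get_obs();p=o['ee_pos']-.135*Rt(A,E).as_matrix()[:,2]
k=np.array([.577,.205])
print(rel(p,Rt(A,E)));print(rel([*p[:2],.33],D));print(rel([*k,.30],D),rel([*k,.222],D))
E
```

```text
0.08827613890468579 0.02594086319081157
0.08651755819981842 0.7051399501517039
0.08648878509984616 -0.3008635713013348
(array([  -0.,   -0., -135.]), array([-0.,  0., -0.]))
(array([ 123.4,   -0. , -258.4]), array([ 0.134, -0.778, -0.323]))
(array([ 155.1,   32.1, -184.2]), array([ 0.134, -0.778, -0.323])) (array([ 100. ,   32.1, -129.1]), array([ 0.134, -0.778, -0.323]))
```

Converted, -258 mm / 750 = -0.344, -135 mm / 750 = -0.18, -0.56 rad / 6.2832 = -0.0891.

Call:
{"name": "arm_command", "arguments": {"plan": [[[0,0.004,-0.02,0,0,0,1],[0,0.004,-0.0667,0,0,0,1],[0,0.004,-0.12,0,0,0,1],[0,0.004,-0.18,0,0,0,1],[0.04,0.004,-0.22,0,0,0,1],[0.08,0.004,-0.26,0,0,0,1],[0.12,0.004,-0.3,0,0,0,-1],[0.164,0.004,-0.344,0,0,0,-1],[0.164,0.004,-0.344,0.004,-0.0223,-0.0095,-1],[0.164,0.004,-0.344,0.008,-0.0446,-0.0191,-1],[0.164,0.004,-0.344,0.0119,-0.0668,-0.0286,-1],[0.164,0.004,-0.344,0.0159,-0.0891,-0.0382,-1]]]}}

```text
time_s: 8.8
ee_pos: [0.4969, 0.1981, 0.3326]
eef_rot: [3.106, -0.302, 0.678]
force: [-0.1, -0.4, -1.8]
grip_width: 0.045
grip_force: 0.0
```

```bash
python3 - <<'E'
from h import *
o=ctrl.get_obs();print(o['time_s'],o['ee_pos'],o['eef_rot'],o['grip_width'],o['qpos'])
D=Rt(.79,np.pi/2);k=np.array([.577,.205])
print(rel([*k,.32],D),rel([*k,.222],D))
E
```

```text
8.8 [0.49685435 0.19810681 0.33258828] [ 3.10565882 -0.30221069  0.67804482] 0.044999104013416565 [0.26732288 0.01840865 1.58290779 0.09058044 1.24925809 1.14950383]
(array([60. , 43.7, 33.5]), array([ 0.053, -0.3  , -0.117])) (array([ 30.8,  40.4, 127. ]), array([ 0.053, -0.3  , -0.117]))
```

Converted, 60 mm / 750 = 0.08, 44 mm / 750 = 0.0587, -0.117 rad / 6.2832 = -0.0186.

Call:
{"name": "arm_command", "arguments": {"plan": [[[0,0,0,0.004,-0.0223,-0.0088,-1],[0.0267,0.02,0.0147,0.0084,-0.0446,-0.0175,-1],[0.0533,0.04,0.0293,0.0084,-0.0477,-0.0186,-1],[0.08,0.0587,0.044,0.0084,-0.0477,-0.0186,-1],[0.08,0.0587,0.044,0.0084,-0.0477,-0.0186,-1],[0.08,0.0587,0.044,0.0084,-0.0477,-0.0186,-1],[0.08,0.0587,0.044,0.0084,-0.0477,-0.0186,-1]]]}}

```text
time_s: 9.5
ee_pos: [0.5765, 0.2052, 0.318]
eef_rot: [-3.14, -0.002, 0.789]
force: [-0.4, -0.1, -0.1]
grip_width: 0.0939
grip_force: 0.0
```

```bash
python3 - <<'E'
from h import *
o=ctrl.get_obs();print(o['time_s'],o['ee_pos'],o['eef_rot'],o['grip_width'])
D=Rt(.79,np.pi/2);k=np.array([.577,.205])
print(rel([*k,.32],D),rel([*k,.222],D))
img,d=cams.camera('wrist');cv2.imwrite('pics/w1.png',img);print(proj('wrist',[[*k,.241]]))
E
```

```text
9.5 [0.57649012 0.20522866 0.31795661] [-3.13979116e+00 -2.10720857e-03  7.89426658e-01] 0.09385091389725848
(array([ 0.2,  0.5, -2. ]), array([-0.002, -0.002, -0.001])) (array([-0. ,  0.7, 96. ]), array([-0.002, -0.002, -0.001]))
[[315.32550482 254.64691884]]
```

View pics/w1.png

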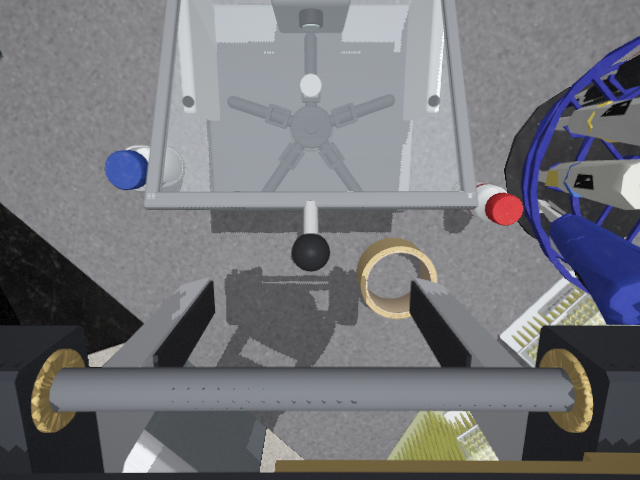

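The wrist view shows the knob at (310,252) between the open fingers (centre about 312), 3 mm off the prediction. The wheel's cuvette arm points straight at the lens: stopper (310,86), lens (311,18).

Converted, 97 mm / 750 = 0.1293, 85 mm / 750 = 0.1133.

Call:
{"name": "arm_command", "arguments": {"plan": [[[0.0013,-0.0013,0.04,0,0,0,-1],[0.0013,-0.0013,0.08,0,0,0,-1],[0.0013,-0.0013,0.1133,0,0,0,-1],[0.0013,-0.0013,0.1293,0,0,0,-1],[0.0013,-0.0013,0.1293,0,0,0,1],[0.0013,-0.0013,0.1293,0,0,0,1],[0.0013,-0.0013,0.1293,0,0,0,1],[0.0013,-0.0013,0.1293,0,0,0,1],[0.0013,-0.0013,0.1293,0,0,0,1],[0.0013,-0.0013,0.1293,0,0,0,1],[0.0013,-0.0013,0.1293,0,0,0,1],[0.0013,-0.0013,0.1293,0,0,0,1]]], "squeeze": 12}}

```text
time_s: 10.75
ee_pos: [0.5771, 0.2069, 0.2204]
eef_rot: [-3.14, -0.002, 0.789]
force: [-0.4, -0.3, 1.5]
grip_width: 0.0338
grip_force: 0.0
```

Call:
{"name": "arm_command", "arguments": {"plan": [[[0,0,0,0,0,0,1],[0,0,0,0,0,0,1],[0,0,0,0,0,0,1],[0,0,0,0,0,0,1]]], "squeeze": 12}}

```text
time_s: 11.15
ee_pos: [0.5769, 0.2071, 0.2204]
eef_rot: [-3.139, -0.002, 0.79]
force: [-2.0, 3.3, 1.5]
grip_width: 0.0246
grip_force: 12.0
```

```bash
python3 - <<'E'
from h import *
o=ctrl.get_obs();print(o['time_s'],o['ee_pos'],o['force'],o['grip_width'],o['grip_force'])
# knob from grasp point in changer frame, arc
g=o['ee_pos']-np.array([0,0,.019]) ;g=o['ee_pos']+[0,0,.019]
d=g[:2]-HUB;x=d@[np.cos(YAW),np.sin(YAW)];y=d@[-np.sin(YAW),np.cos(YAW)];print('grasp changer',x,y,g[2])
th0=np.arctan2(g[2]-.125,.117-x);print(th0,np.hypot(g[2]-.125,.117-x))
for th in np.linspace(th0,0,13)[1:]:
    print((235*(np.cos(th0)-np.cos(th))).round(1),(235*(np.sin(th0)-np.sin(th))).round(1),th.round(3))
E
```

```text
11.15 [0.57690324 0.20712978 0.22036124] [-2.0110869   3.29207692  1.50531782] 0.0246227611959617 12.000043988227844
grasp changer -0.08729779513342725 0.0016225913466232783 0.23936123820917588
0.5103186601068097 0.2341283449331065
-4.7 8.8 0.468
-9.0 17.8 0.425
-12.9 27.0 0.383
-16.5 36.4 0.34
-19.6 45.9 0.298
-22.3 55.5 0.255
-24.6 65.2 0.213
-26.5 75.0 0.17
-28.0 84.9 0.128
-29.1 94.8 0.085
-29.7 104.8 0.043
-29.9 114.8 0.0
```

Converted, 55.5 mm / 750 = 0.074, 45.9 mm / 750 = 0.0612.

Call:
{"name": "arm_command", "arguments": {"plan": [[[-0.0032,0,0.0059,0,0,0,1],[-0.0063,0,0.0117,0,0,0,1],[-0.0092,0,0.0177,0,0,0,1],[-0.012,0,0.0237,0,0,0,1],[-0.0147,0,0.0299,0,0,0,1],[-0.0172,0,0.036,0,0,0,1],[-0.0196,0,0.0423,0,0,0,1],[-0.022,0,0.0485,0,0,0,1],[-0.0241,0,0.0548,0,0,0,1],[-0.0261,0,0.0612,0,0,0,1],[-0.028,0,0.0676,0,0,0,1],[-0.0297,0,0.074,0,0,0,1]]]}}

```text
time_s: 12.35
ee_pos: [0.5612, 0.1911, 0.1644]
eef_rot: [-3.139, -0.001, 0.789]
force: [-3.3, 3.5, 2.9]
grip_width: 0.0253
grip_force: 12.0
```

Converted, 58 mm / 750 = 0.0773, -3.3 mm / 750 = -0.0044.

Call:
{"name": "arm_command", "arguments": {"plan": [[[-0.0016,0,0.0064,0,0,0,1],[-0.0031,0,0.0129,0,0,0,1],[-0.0044,0,0.0195,0,0,0,1],[-0.0056,0,0.026,0,0,0,1],[-0.0067,0,0.0325,0,0,0,1],[-0.0076,0,0.0392,0,0,0,1],[-0.0084,0,0.0457,0,0,0,1],[-0.0091,0,0.0524,0,0,0,1],[-0.0096,0,0.0591,0,0,0,1],[-0.0099,0,0.0657,0,0,0,1],[-0.0101,0,0.0724,0,0,0,1],[-0.0101,0,0.0773,0,0,0,1]]]}}

```text
time_s: 13.55
ee_pos: [0.556, 0.1859, 0.1064]
eef_rot: [-3.14, -0.002, 0.789]
force: [-5.6, 2.3, 16.3]
grip_width: 0.0253
grip_force: 12.0
```

```bash
python3 - <<'E'
from h import *
o=ctrl.get_obs();print(o['time_s'],o['ee_pos'],o['eef_rot'],o['force'],o['grip_width'],o['grip_force'])
E
```

```text
13.55 [0.55603879 0.1859352  0.10642449] [-3.13961933e+00 -1.60894900e-03  7.89317075e-01] [-5.64462056  2.33247287 16.26702525] 0.025261407337753766 12.001736909151077
```

The upward force of 16 N with the grasp point at 0.125 m says the guard is on its cheeks. Next I'll let go and rise.

Converted, -170 mm / 750 = -0.2267, -150 mm / 750 = -0.2.

Call:
{"name": "arm_command", "arguments": {"plan": [[[0,0,0,0,0,0,-1],[0,0,0,0,0,0,-1],[0,0,0,0,0,0,-1],[0,0,0,0,0,0,-1],[0,0,0,0,0,0,-1],[0,0,-0.0133,0,0,0,-1],[0,0,-0.04,0,0,0,-1],[0,0,-0.08,0,0,0,-1],[0,0,-0.12,0,0,0,-1],[0,0,-0.16,0,0,0,-1],[-0.04,0,-0.2,0,0,0,-1],[-0.08,0,-0.2267,0,0,0,-1]]]}}

```text
time_s: 14.75
ee_pos: [0.5134, 0.1427, 0.2793]
eef_rot: [-3.141, -0.004, 0.79]
force: [-0.5, -0.0, 0.1]
grip_width: 0.0942
grip_force: 0.0
```

```bash
python3 - <<'E'
from h import *
o=ctrl.get_obs();print(o['time_s'],o['ee_pos'],o['force'],o['grip_width'])
img,d,P,r,c=pts('wrist');cv2.imwrite('pics/w2.png',img)
w=cams.camera_info('wrist')
for n,p in (('knob shut',[*cw(-118,0),.126]),('knob raised 0.1',[*cw(117-234,0),.149]),('read',[*cw(35,0),.111])): print(n,proj('wrist',[p]))
m=(img.max(-1)<40);print(c)
for q in ([*cw(-118,0),.126],):
    u,v=proj('wrist',[q])[0].astype(int)
    if 0<=u<640 and 0<=v<480: print('depth pt',P[v,u])
E
```

```text
14.75 [0.51340926 0.14269925 0.27932542] [-0.5162427  -0.03906628  0.11958566] 0.09420874288744704
knob shut [[314.4907679  157.61047729]]
knob raised 0.1 [[314.75119742 156.84931623]]
read [[314.72748483 -47.85222888]]
[0.5587971  0.19068341 0.4620832 ]
depth pt [0.55662154 0.18511492 0.14329009]
```

View pics/w2.png

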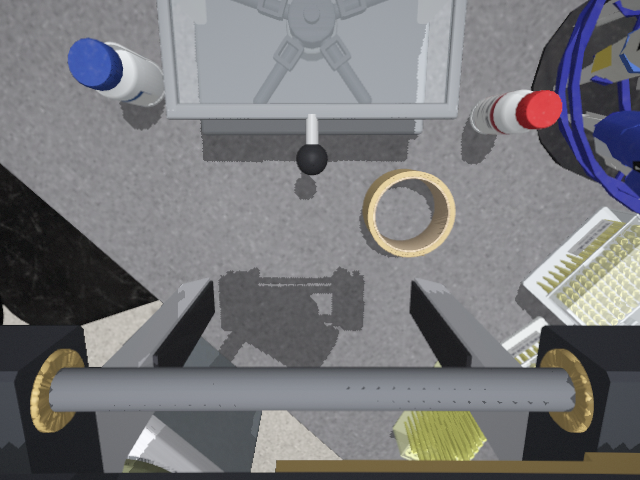

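The guard is down, with the knob at (312,158) and the front arms symmetric about the hub at (313,15). The bottles and the tape still stand. I'll check the guard height and the cuvette from the top camera.

```bash
python3 - <<'E'
from h import *
for n in('top','scene'):
    img,d,P,r,c=pts(n)
    u,v=proj(n,[[*cw(-118,0),.126]])[0].round().astype(int)
    q=P[v-5:v+6,u-5:u+6].reshape(-1,3);q=q[(img[v-5:v+6,u-5:u+6].reshape(-1,3).max(1)<60)]
    print(n,'knob px',u,v,'top z',np.percentile(q[:,2],[50,90,100]) if len(q) else None)
    m=(img[v-15:v+16,u-15:u+16].max(-1)<45);y,x=np.nonzero(m)
    if len(x): 
        kc=(x.mean()+u-15,y.mean()+v-15);print('blob',kc,len(x))
        if n=='top': a=(c,ray({'r':r},*kc))
        else: print('tri',tri(a,(c,ray({'r':r},*kc))))
    if n=='top':
        u,v=proj(n,[[*cw(35,0),.111]])[0].astype(int);b=img[v-15:v+16,u-15:u+16].min(-1);nn,l,s,ce=cv2.connectedComponentsWithStats((b>165).astype(np.uint8))
        for i in range(1,nn):
            if s[i,4]>15:
                k=ce[i]+[u-15,v-15];p=plane(ray({'r':r},*k),c,.111)[:2]-cw(35,0);print('stopper',k,s[i,4],'off read spot mm',p*1000)
        cv2.imwrite('pics/t5.png',cv2.resize(img[110:310,190:440],None,fx=3,fy=3,interpolation=cv2.INTER_CUBIC))
E
```

```text
top knob px 351 244 top z [0.13645669 0.13924207 0.40588813]
blob (np.float64(351.0), np.float64(246.33333333333331)) 6
stopper [289.04587156 182.76146789] 109 off read spot mm [-1.2043399  -0.11197298]
scene knob px 296 260 top z [0.1336157  0.138475   0.72537196]
blob (np.float64(295.556338028169), np.float64(259.22535211267603)) 142
tri (array([0.55380848, 0.1832915 , 0.12829512]), np.float64(0.004887644111409233))
```

View pics/t5.png

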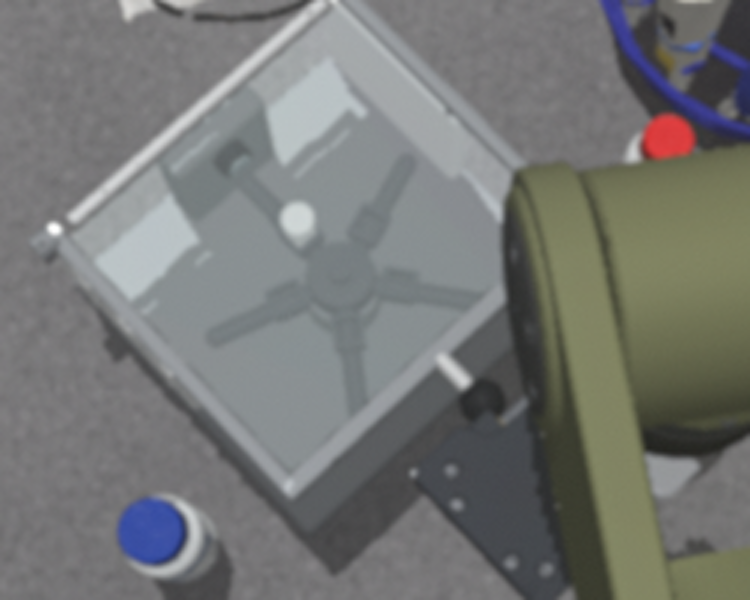

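The guard lies shut: the knob's top is at 139 mm, as it should be. The stopper at (297,220) is 1.2 mm from the read spot, and the arm is clear of everything.

```bash
python3 -c "
from station import ctrl
print(ctrl.hand_in())"
```

```text
the job is handed in; nothing more can be done
None
```

The job is handed in at about 15 s of the 64 s allowed: the cuvette measures about 1 mm from its place before the lens, the guard is shut and released, and the bottles and tape showed no movement in the camera views; no verdict came back.

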